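Roll the yellow filter cartridge into the vee cradle and clamp it

TASK

Two water-filter cartridges wait on the ledges either side of the vee cradle. Roll the yellow one off its ledge, without lifting it, so that it drops into the vee and settles there by itself; only then tip the hold-down arm over so that its pad rests on the cartridge. Leave the white cartridge on its ledge.

Things in the scene. Friction and masses are not known exactly. Their poses are not given: they have to be found in the camera images.
- cradle: Fixed cradle 215 x 395 mm; origin on worktop under mid-vee. y: along the vee, away from the hinged arm's end; x across. White 90 deg vee, 300 long: x -28 to 28, lips at z 58. Grey ledges either side, |x| 28 to 92, z 58 falling 2 deg to 56 outside, where a black kerb (|x| 79 to 87, top z 58) keeps the cartridge from rolling off; a push of 1 N rolls it to the vee. End stops to z 84 at y 163 and -161.
- vee_seat (a point): Where the centre of a cartridge lies when it is fully seated in the vee, half-way along it: 65 mm above the cradle's origin. Axes as the cradle's: y along the vee, z up.
- filter_yellow_center (a point): Centre of the yellow filter cartridge, a round rigid cylinder 50 mm in diameter, 297 mm long over its end fittings, 0.3 to 0.55 kg; y is its long axis. It lies on either ledge, parallel to the vee, against the kerb, 70 mm across from the vee's middle, its axis 82 mm above the worktop, and rolls freely.
- filter_white_center (a point): Centre of the white and blue filter cartridge, about the same size, on the other ledge; y is its long axis. It stays there.
- clamp_arm (a joint): Angle of the steel hold-down arm (22 mm wide), hinged at the cradle's y = -185, z = 102 mm about x. 0: level, pointing to +y, rubber pad (105 mm from the hinge) on a seated cartridge; 1.57 upright. Starts leaning away at its stop, about 1.9, held by its weight. Under 1 N on the red bar tips it past upright; it then sinks slowly (about 2 s) and its 0.25 kg alone clamps.
- clamp_bar (a point): Middle of the red cross-bar at the arm's free end, 130 mm from the hinge: round, 16 mm in diameter, 66 mm long, along the cradle's x. About 225 mm above the worktop while the arm is open.

How it is judged:
By the outcome, as a careful person would: the job done as asked, in the order asked, and still so for the second after the job is handed in, with the robot touching nothing.
It also fails if it takes over 40 s, if anything falls off the work surface, if the arm or the gripper's body presses on something with over 40 N, if the wrist force passes 120 N, or if a joint passes its speed limit or range.

ROBOT

A 6-joint arm with a two-finger parallel gripper is mounted at the origin on a cart in front of the work surface, level with it; the furniture and walls round the work are solid. World frame = base frame: x ahead of the robot, y to its left, z up, the work surface at z = 0. Lengths are in m, angles in rad, forces in N, time in s.
With the tool pointing down it reaches from about 0.35 to 0.85 m from the base axis. Payload 8.1 kg.
Tool frame: the origin (TCP) lies where the fingers leave the gripper's body, on its centre line; the fingertips stand 73 mm ahead of it and the grasp point (between the pads) lies 54 mm ahead of it; x points along the fingers, y is the direction in which the jaws open and shut, and the axes are right-handed (so a half turn about x gives the same grasp; the last joint's range is limited). The gripper opens to 85 mm and grips with 20 to 120 N. Pads are 22 mm wide; open, the fingers measure 114 mm over their backs; the gripper's body (76 mm by 85 mm) begins 54 mm behind the grasp point. The pads swing forward as they close: fully open they stand 13 mm farther back than shut.
Start: joints at [-1.342, 0.13, 1.488, -0, 1.523, -0.085], TCP at [0.185, -0.571, 0.304] pointing down, gripper open.
Joint ranges: [-2.96, 2.96], [-0.89, 2.26], [0.02, 2.5], [-1.34, 4.48], [0, 2.73], [-2.66, 2.66]. Speed limits (rad/s): [2.39, 2.39, 2.79, 3.14, 3.14, 3.14].

INTERFACE

Orientations are given as a unit quaternion [x, y, z, w].
In Python, from station import robot gives the robot as it stands.
- The arm moves only by the tool step_arm, never from a script. Its argument "increments" is a list of rows, each an object with "rot": the turn, a rotation vector about the tool's x, y, z in degrees, a list of three; "delta_pos": the shift along the tool's x, y, z in m, a list of three; "gripper": the closure in counts, from 0 (fully open) to 255 (shut). In form: [{"rot": [rx, ry, rz], "delta_pos": [dx, dy, dz], "gripper": gripper}, ...]. A call has 1 to 10 rows; each row shifts and turns the commanded pose from where the row before left it, along the tool's axes as they then stand; what a row does not reach is not made up. A row lasts 1/10 s, in which the tool goes at most 50 mm and 8.59 degrees, less where a joint would pass 70% of its speed; a pose out of reach is approached as far as the arm can. A call is refused whole if a number of a shift passes 0.05 or a number of a turn 8.59, either way. A call with a gripper value outside its range is refused whole. The fingers move at their own pace and stop on an object; "squeeze" is the grip in N (left out, the last holds). Time passes only in rows, so rows that do not move let the fingers close. It gives the time, the measured TCP pose, the force and the opening at its end, in the units of the state.
- robot.observe(): the state, without advancing time (a new reading comes with each control period).
- robot.read_camera(name): name is "side" or "top"; returns (picture, depth): 400x640x3 uint8, red, green, blue; 400x640 float32, m along the optical axis (not along the pixel's ray), 0 where there is no reading.
- robot.calibration(name): a dict with "fx", "fy", "cx", "cy" (pixels), "k1" (the pictures are not rectified: a ray, as slopes to the right and down, at radius r is drawn at 1 + k1 r^2 times it, then the intrinsics apply), "cam_to_world" (4x4, takes a point from camera to world coordinates). Camera axes: x right, y up, looking along -z (the intrinsics and any distortion apply to the point x, -y, -z); pixel columns grow to the right and rows downward; lengths in m; the calibration is good to about 2 mm. A picture is of the moment at which its call begins. calibration takes no time and is no camera call.
- robot.finish_job(): hands the job in, once; it reports no verdict.
The state is a dict: "time": time; "joint_positions": joint angles; "qvel": joint speeds; "joint_efforts": joint torques, N m; "position": TCP position; "eef_rot": TCP orientation; "force": force on the tool from outside, world axes, zero at the start; "moment": the same for the moment, N m; "gripper_width": finger opening in m.
Only numpy, scipy, OpenCV 4.12 (cv2) and the standard library are available. Lean on these libraries where they do the work, as an engineer would, in place of code of your own. Each camera call takes 0.05 s, during which the arm holds its last target.

## Working session

There is one attempt and no reset: what is moved stays moved. The work goes in short steps, Python scripts to look and compute and a tool call to move; the robot and the scene stay as the last step left them, time stands still between calls to the robot, and variables do not carry over. Pictures are saved under pics/ and viewed, and the job is handed in when it is done.

Besides the shell and the picture viewer there is one more tool, called as a command line: name --argument value ..., lists and objects as JSON in quotes. step_arm: Moves the arm, as the interface text tells. Its arguments: {"type":"object","properties":{"increments":{"type":"array"},"squeeze":{"type":"number"}},"required":["increments"]}

```bash
mkdir -p pics; ls
python3 - <<'E'
from station import robot
import cv2,numpy as np
s=robot.observe(); print({k:np.round(v,4).tolist() for k,v in s.items()})
for n in("top","side"):
    p,d=robot.read_camera(n); cv2.imwrite(f"pics/{n}0.png",p[:,:,::-1]); np.savez(f"{n}0.npz",p=p,d=d)
    c=robot.calibration(n); print(n,{k:np.round(v,4).tolist() for k,v in c.items()})
E
```

```text
pics
{'time': 0.0, 'joint_positions': [-1.3424, 0.1312, 1.4893, -0.0, 1.523, -0.0854], 'qvel': [0.0022, -0.0005, 0.0, -0.0009, -0.0002, 0.0004], 'joint_efforts': [-0.0004, -56.9409, -50.0547, -0.0001, 0.0151, 0.0], 'position': [0.1851, -0.5703, 0.3028], 'eef_rot': [-0.6984, -0.1111, 0.6985, -0.1098], 'force': [0.1923, 0.8265, 0.4487], 'moment': [0.0401, 0.0201, 0.0213], 'gripper_width': 0.0854}
top {'fx': 511.0009, 'fy': 511.0009, 'cx': 326.7185, 'cy': 204.2128, 'k1': -0.1231, 'cam_to_world': [[0.0193, 0.9949, -0.0991, 0.4767], [-0.9998, 0.0201, 0.0067, 0.1288], [0.0086, 0.099, 0.9951, 0.915], [0.0, 0.0, 0.0, 1.0]]}
side {'fx': 511.3525, 'fy': 511.3525, 'cx': 323.1363, 'cy': 194.3131, 'k1': -0.0191, 'cam_to_world': [[-0.8444, 0.213, -0.4916, 0.1443], [-0.5355, -0.3634, 0.7623, 0.771], [-0.0163, 0.9069, 0.4209, 0.4544], [0.0, 0.0, 0.0, 1.0]]}
```

View pics/top0.png

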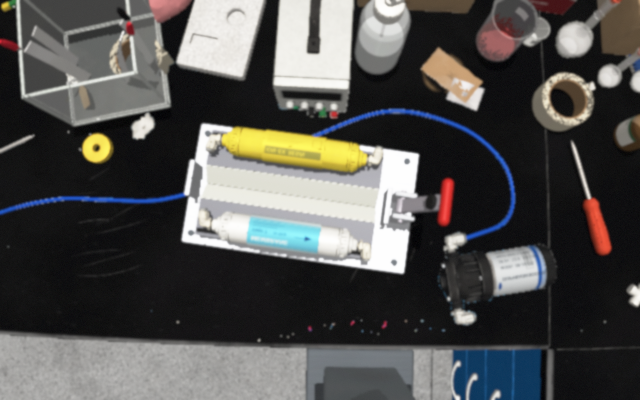

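View pics/side0.png

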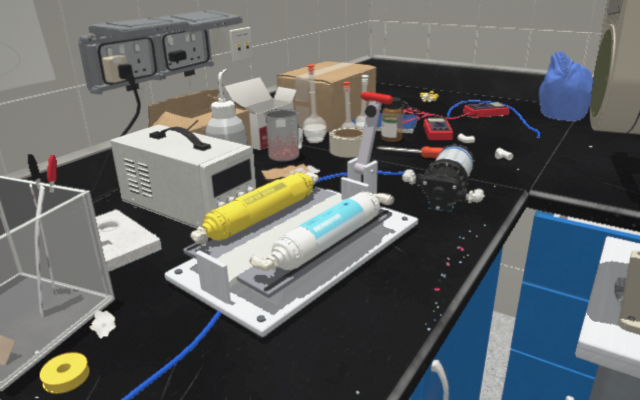

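The top picture shows the yellow cartridge at about (295,150) on the far (+x) ledge and the white one at about (285,235) on the near ledge. The red bar is at (446,201), and an instrument box stands behind the yellow cartridge at (313,60–115). Next I'll measure these positions.

```bash
cat > h.py <<'E'
import numpy as np, cv2
from station import robot
def und(n,uv):
    c=robot.calibration(n); uv=np.atleast_2d(uv).astype(float)
    xd=np.c_[(uv[:,0]-c['cx'])/c['fx'],(uv[:,1]-c['cy'])/c['fy']]
    x=xd.copy()
    for _ in range(30): x=xd/(1+c['k1']*(x**2).sum(1,keepdims=True))
    return c,x
def ray(n,uv):
    c,x=und(n,uv); T=np.array(c['cam_to_world'])
    return T[:3,3],np.c_[x[:,0],-x[:,1],-np.ones(len(x))]@T[:3,:3].T
def plane(n,uv,z):
    o,d=ray(n,uv); return o+d*((z-o[2])/d[:,2])[:,None]
def pts(n,d,mask):
    v,u=np.nonzero(mask&(d>0)); o,r=ray(n,np.c_[u,v]); return o+r*d[v,u][:,None],np.c_[u,v]
def mask(p,lo,hi):
    return cv2.inRange(cv2.cvtColor(p,cv2.COLOR_RGB2HSV),lo,hi)>0
def big(m):
    n,l,s,c=cv2.connectedComponentsWithStats(m.astype(np.uint8)); k=1+np.argmax(s[1:,4]); return l==k,s[k],c[k]
E
python3 - <<'E'
from h import *
R={n:(np.load(f"{n}0.npz")['p'],np.load(f"{n}0.npz")['d']) for n in("top","side")}
for n,(p,d) in R.items():
    m=mask(p,(22,120,90),(35,255,255)); roi=np.zeros_like(m)
    if n=="top": roi[110:190,190:400]=1
    else: roi[160:250,190:330]=1
    m,s,c=big(m&roi); P,_=pts(n,d,m)
    print(n,"yellow",s,np.round(P.mean(0),4),np.round(np.percentile(P,[1,50,99],axis=0),4).tolist())
    rect=cv2.minAreaRect(np.argwhere(m)[:,::-1].astype(np.float32)); print(rect)
    hsv=cv2.cvtColor(p,cv2.COLOR_RGB2HSV)
    r=(mask(p,(0,150,80),(8,255,255))|mask(p,(172,150,80),(180,255,255))); roi=np.zeros_like(m)
    if n=="top": roi[165:240,425:470]=1
    else: roi[85:115,350:400]=1
    m,s,c=big(r&roi); P,_=pts(n,d,m); rect=cv2.minAreaRect(np.argwhere(m)[:,::-1].astype(np.float32))
    print(n,"red",s,c,rect,np.round(np.median(P,0),4),np.round(np.percentile(P,[2,98],axis=0),4).tolist(), plane(n,c,.225).round(4))
    # white cartridge blue label
    m=mask(p,(88,100,120),(100,255,255))
    m,s,c=big(m); P,_=pts(n,d,m); print(n,"cyan",s,c,np.round(np.median(P,0),4))
# plate corners in top
p,d=R['top']
w=(p.min(2)>185); 
b,s,c=big(cv2.morphologyEx(w.astype(np.uint8),cv2.MORPH_CLOSE,np.ones((3,3)))>0); print(s)
P,uv=pts('top',d,np.ones(d.shape,bool))
# box
sel=(uv[:,0]>265)&(uv[:,0]<360)&(uv[:,1]<118)&(P[:,2]>0.05)
print("box",np.percentile(P[sel],[1,5,50,95,99],axis=0).round(3).tolist())
sel=(uv[:,0]>430)&(uv[:,0]<570)&(uv[:,1]<330)&(uv[:,1]>225)&(P[:,2]>0.02)
print("pump",np.percentile(P[sel],[1,50,99],axis=0).round(3).tolist())
for q in [(203,124),(418,153),(404,273),(182,241)]: print(q,plane('top',q,0.012).round(4),d[q[1],q[0]])
v=cv2.resize(p[90:290,160:480],None,fx=2.5,fy=2.5,interpolation=cv2.INTER_CUBIC); cv2.imwrite("pics/topc.png",v[:,:,::-1])
E
```

```text
top yellow [ 222  126  146   46 4192] [0.6481 0.1783 0.0967] [[0.618, 0.0665, -0.0014], [0.6468, 0.178, 0.1009], [0.6991, 0.2937, 0.1083]]
((294.02655029296875, 148.50360107421875), (146.3722686767578, 32.22064971923828), 7.696051120758057)
top red [437 178  17  48 576] [445.72569444 201.51909722] ((445.52899169921875, 201.50340270996094), (13.086219787597656, 47.72964859008789), 6.709836959838867) [ 0.5541 -0.0374  0.2308] [[0.5215, -0.1063, -0.0019], [0.607, -0.0288, 0.2341]] [[ 0.5524 -0.0387  0.225 ]]
top cyan [ 248  219   72   33 1367] [285.02340892 234.17849305] [0.5095 0.1853 0.1047]
side yellow [ 202  173  111   67 3323] [0.639  0.2001 0.0911] [[0.615, -0.0131, 0.0016], [0.6358, 0.2086, 0.094], [0.8018, 0.2974, 0.1078]]
((257.70001220703125, 204.4000244140625), (30.857736587524414, 118.95881652832031), 63.43495178222656)
side red [361  92  32  12 256] [377.07421875  96.94921875] ((376.230712890625, 96.84614562988281), (31.378578186035156, 9.805805206298828), 11.309932708740234) [ 0.5466 -0.0327  0.2281] [[0.518, -0.896, 0.001], [0.9457, -0.0272, 0.2335]] [[ 0.5512 -0.0447  0.225 ]]
side cyan [302 199  60  39 733] [334.04774898 215.84583902] [0.4968 0.1878 0.1057]
[  182   124   237   149 14566]
box [[0.728, 0.089, 0.06], [0.737, 0.096, 0.069], [0.795, 0.149, 0.141], [0.876, 0.203, 0.152], [0.885, 0.209, 0.168]]
pump [[0.37, -0.257, 0.043], [0.452, -0.142, 0.077], [0.522, -0.073, 0.092]]
(203, 124) [[0.7087 0.3507 0.012 ]] 0.91159225
(418, 153) [[ 0.6629 -0.0402  0.012 ]] 0.92873263
(404, 273) [[ 0.4475 -0.0158  0.012 ]] 0.90654266
(182, 241) [[0.4957 0.3788 0.012 ]] 0.908788
```

View pics/topc.png

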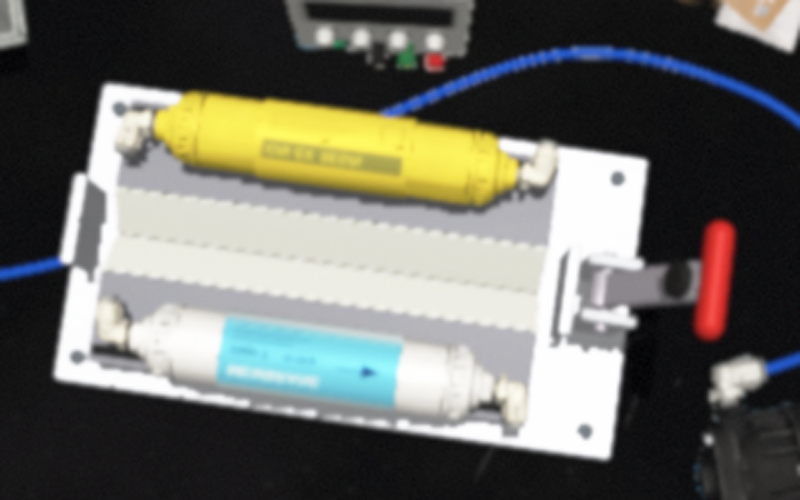

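The corners give 0.394 × 0.216 m against the stated 0.395 × 0.215, and the bar and cartridge positions agree with that frame. The box front at x≈0.73 is close behind the yellow cartridge. I'll tilt the tool back about 20° and push with both open fingers along the cartridge so it stays parallel to the vee.

```bash
cat >> h.py <<'E'
from scipy.spatial.transform import Rotation as Ro
C=np.array([[0.7087,0.3507],[0.6629,-0.0402],[0.4475,-0.0158],[0.4957,0.3788]])
yd=(C[0]-C[1])/np.linalg.norm(C[0]-C[1])+(C[3]-C[2])/np.linalg.norm(C[3]-C[2])
xd=(C[0]-C[3])/np.linalg.norm(C[0]-C[3])+(C[1]-C[2])/np.linalg.norm(C[1]-C[2])
yaw=np.mean([np.arctan2(-yd[0],yd[1]),np.arctan2(xd[1],xd[0])])
Rc=Ro.from_euler('z',yaw).as_matrix(); O=np.array([0.580,0.1855,0])
def c2w(p): return O+Rc@np.array(p,float)
def w2c(p): return Rc.T@(np.array(p)-O)
def goal_rot(tilt,sgn):
    t=np.radians(tilt); x=Rc@np.array([np.sin(t),0,-np.cos(t)]); y=sgn*Rc[:,1]
    return np.c_[x,y,np.cross(x,y)]
def rel(R,p,s=None):
    s=s or robot.observe(); R0=Ro.from_quat(s['eef_rot']).as_matrix()
    return R0.T@(np.array(p)-s['position']), np.degrees(Ro.from_matrix(R0.T@R).as_rotvec())
E
python3 - <<'E'
from h import *
print("yaw",np.degrees(yaw)); s=robot.observe(); print(Ro.from_quat(s['eef_rot']).as_matrix().round(3))
R={n:(np.load(f"{n}0.npz")['p'],np.load(f"{n}0.npz")['d']) for n in("top","side")}
p,d=R['top']
m=mask(p,(22,120,90),(35,255,255)); m[:110]=0;m[190:]=0;m[:,:190]=0;m[:,400:]=0
P,_=pts('top',d,big(m)[0]); Q=(P-O)@Rc; Q=Q[Q[:,2]>.085]; print("yellow cradle",np.percentile(Q,[1,50,99],axis=0).round(4).tolist())
top=Q[Q[:,2]>np.percentile(Q[:,2],85)]; print("crest",np.median(top,0))
a=[np.median(Q[(Q[:,1]>l)&(Q[:,1]<l+.03)],0).round(4).tolist() for l in(-.1,-.05,0,.05,.1)];print(a)
print("bar", w2c([0.5535,-0.0395,.225]))
P,uv=pts('top',d,np.ones(d.shape,bool)); Q=(P-O)@Rc
for lo,hi in((.05,.08),(.08,.11),(.11,.14),(.14,.17)):
    k=(Q[:,0]>.115)&(Q[:,0]<.25)&(abs(Q[:,1])<.2)&(Q[:,2]>lo)&(Q[:,2]<hi)
    print(lo,k.sum(),Q[k].min(0).round(3) if k.any() else '',Q[k].max(0).round(3) if k.any() else '')
for sg in(1,-1):
    dp,rv=rel(goal_rot(20,sg),c2w([.06,0,.30])); print(sg,dp.round(3),rv.round(1))
E
```

```text
yaw -6.906216502816028
[[-0.     0.309 -0.951]
 [ 0.002 -0.951 -0.309]
 [-1.    -0.002 -0.   ]]
yellow cradle [[0.0458, -0.1117, 0.0858], [0.0669, 0.0013, 0.1013], [0.0939, 0.1167, 0.1083]]
crest [0.07045745 0.00095969 0.1064871 ]
[[0.0667, -0.0845, 0.1007], [0.0661, -0.035, 0.1029], [0.0667, 0.015, 0.1028], [0.0671, 0.0651, 0.1012], [0.0687, 0.1072, 0.0944]]
bar [ 0.0007473  -0.22655395  0.225     ]
0.05 542 [ 0.144 -0.125  0.05 ] [0.25  0.045 0.08 ]
0.08 406 [ 0.156 -0.125  0.08 ] [0.25  0.045 0.11 ]
0.11 1340 [ 0.154 -0.111  0.11 ] [0.25  0.054 0.14 ]
0.14 3157 [ 0.156 -0.072  0.14 ] [0.25  0.053 0.16 ]
1 [ 0.004 -0.572 -0.663] [-153.    -6.1   27. ]
-1 [ 0.004 -0.572 -0.663] [24.6 19.7  4.4]
```

step_arm --increments '[{"rot": [0,0,0],"delta_pos": [-0.03,0,0],"gripper": 0},{"rot": [0,0,0],"delta_pos": [-0.04,0,0],"gripper": 0},{"rot": [0,0,0],"delta_pos": [-0.03,-0.02,-0.02],"gripper": 0},{"rot": [0,0,0],"delta_pos": [0,-0.03,-0.035],"gripper": 0},{"rot": [0,0,0],"delta_pos": [0,-0.03,-0.035],"gripper": 0},{"rot": [0,0,0],"delta_pos": [0,-0.03,-0.035],"gripper": 0},{"rot": [0,0,0],"delta_pos": [0,-0.03,-0.035],"gripper": 0},{"rot": [0,0,0],"delta_pos": [0,-0.03,-0.035],"gripper": 0},{"rot": [0,0,0],"delta_pos": [0,-0.03,-0.035],"gripper": 0},{"rot": [0,0,0],"delta_pos": [0,-0.03,-0.035],"gripper": 0}]'

```text
time: 1.1
position: [0.3667, -0.2683, 0.4036]
eef_rot: [-0.698, -0.11, 0.698, -0.11]
force: [1.4, 0.2, 0.1]
gripper_width: 0.0853
```

step_arm --increments '[{"rot": [0,0,0],"delta_pos": [0,-0.03,-0.035],"gripper": 0},{"rot": [0,0,0],"delta_pos": [0,-0.03,-0.035],"gripper": 0},{"rot": [0,0,0],"delta_pos": [0,-0.03,-0.035],"gripper": 0},{"rot": [0,0,0],"delta_pos": [0,-0.03,-0.035],"gripper": 0},{"rot": [0,0,0],"delta_pos": [0,-0.03,-0.035],"gripper": 0},{"rot": [0,0,0],"delta_pos": [0,-0.03,-0.035],"gripper": 0},{"rot": [0,0,0],"delta_pos": [0,-0.03,-0.035],"gripper": 0},{"rot": [0,0,0],"delta_pos": [0,-0.03,-0.035],"gripper": 0},{"rot": [0,0,0],"delta_pos": [0,-0.03,-0.035],"gripper": 0},{"rot": [0,0,0],"delta_pos": [0,0,0],"gripper": 0}]'

```text
time: 2.1
position: [0.5837, 0.0886, 0.4014]
eef_rot: [-0.697, -0.113, 0.699, -0.111]
force: [-0.3, 0.0, -0.5]
gripper_width: 0.0856
```

Run:
```python
from h import *
s=robot.observe(); print(s['time'],w2c(s['position']).round(4),s['joint_positions'].round(3) if hasattr(s['joint_positions'],'round') else s['joint_positions'],s['force'])
dp,rv=rel(goal_rot(20,-1),c2w([.05,0,.26])); print(dp.round(3),rv.round(2))
```

```text
2.1 [ 0.0153 -0.0958  0.4014] [0.063 0.087 1.358 0.002 1.699 1.315] [-0.29492964  0.03456986 -0.45310282]
[ 0.141 -0.072 -0.072] [24.89 19.85  4.5 ]
```

Run:
```python
from h import *
dp,rv=rel(goal_rot(25,-1),c2w([.041,0,.247])); print(dp.round(4),rv.round(2))
# per-row plan: translation first in present tool axes, then rotation;
```

```text
[ 0.1545 -0.0754 -0.0644] [24.74 24.77  5.59]
```

step_arm --increments '[{"rot": [0,0,0],"delta_pos": [0.0309,-0.0151,-0.0129],"gripper": 0},{"rot": [0,0,0],"delta_pos": [0.0309,-0.0151,-0.0129],"gripper": 0},{"rot": [0,0,0],"delta_pos": [0.0309,-0.0151,-0.0129],"gripper": 0},{"rot": [0,0,0],"delta_pos": [0.0309,-0.0151,-0.0129],"gripper": 0},{"rot": [0,0,0],"delta_pos": [0.0309,-0.0151,-0.0128],"gripper": 0},{"rot": [4.95,4.95,1.12],"delta_pos": [0,0,0],"gripper": 0},{"rot": [4.95,4.95,1.12],"delta_pos": [0,0,0],"gripper": 0},{"rot": [4.95,4.95,1.12],"delta_pos": [0,0,0],"gripper": 0},{"rot": [4.95,4.95,1.12],"delta_pos": [0,0,0],"gripper": 0},{"rot": [4.95,4.95,1.12],"delta_pos": [0,0,0],"gripper": 0}]'

```text
time: 3.1
position: [0.6203, 0.1748, 0.2494]
eef_rot: [0.843, -0.055, -0.533, -0.034]
force: [1.5, 0.6, -0.6]
gripper_width: 0.0853
```

step_arm --increments '[{"rot": [0,0,0],"delta_pos": [0,0,0],"gripper": 0},{"rot": [0,0,0],"delta_pos": [0,0,0],"gripper": 0}]'

```text
time: 3.3
position: [0.6199, 0.1754, 0.2492]
eef_rot: [0.842, -0.052, -0.536, -0.032]
force: [-0.4, -0.6, 0.5]
gripper_width: 0.0854
```

Run:
```python
from h import *
s=robot.observe(); print(s['time'],w2c(s['position']).round(4))
dp,rv=rel(goal_rot(25,-1),c2w([.0917,0,.1382])); print(dp.round(4),rv.round(2))
for n in("top","side"):
    p,d=robot.read_camera(n); cv2.imwrite(f"pics/{n}1.png",p[:,:,::-1])
```

```text
3.3 [ 0.0408 -0.0052  0.2492]
[ 0.1221 -0.0056  0.0008] [-0.04 -0.02 -0.19]
```

View pics/side1.png

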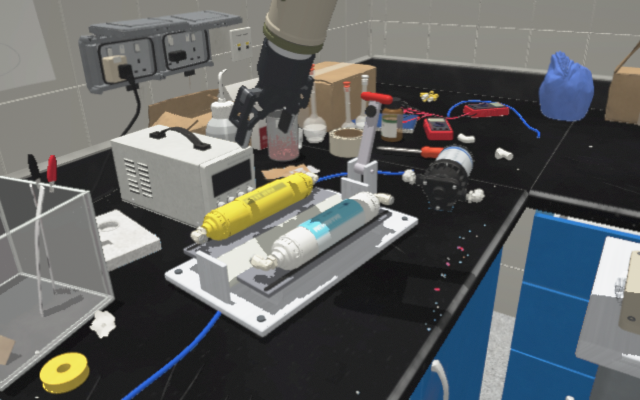

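View pics/top1.png

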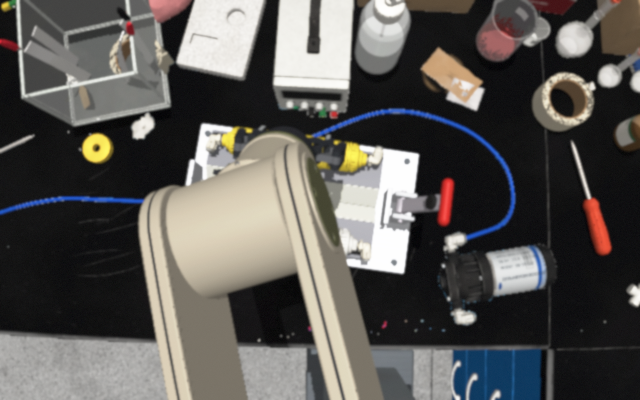

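The side picture shows the open fingers at (240–290,130), above and behind the yellow cartridge and tilted as intended. I'll descend along the tool axis, outside the cartridge.

step_arm --increments '[{"rot": [0,0,0],"delta_pos": [0.02,-0.003,0],"gripper": 0},{"rot": [0,0,0],"delta_pos": [0.02,-0.002,0],"gripper": 0},{"rot": [0,0,0],"delta_pos": [0.02,0,0],"gripper": 0},{"rot": [0,0,0],"delta_pos": [0.02,0,0],"gripper": 0},{"rot": [0,0,0],"delta_pos": [0.01,0,0],"gripper": 0},{"rot": [0,0,0],"delta_pos": [0,0,0],"gripper": 0}]'

```text
time: 4.0
position: [0.6589, 0.1749, 0.166]
eef_rot: [0.842, -0.054, -0.537, -0.033]
force: [-0.7, -0.1, 0.2]
gripper_width: 0.0854
```

Run:
```python
from h import *
s=robot.observe(); print(s['time'],w2c(s['position']).round(4),np.round(s['force'],2))
dp,rv=rel(goal_rot(25,-1),c2w([.0917,0,.1382])); print(dp.round(4),rv.round(2))
p,d=robot.read_camera("side"); cv2.imwrite(f"pics/side2.png",cv2.resize(p[80:280,140:400],None,fx=3,fy=3)[:,:,::-1])
```

```text
4.0 [ 0.0796 -0.001   0.166 ] [-0.66 -0.1   0.17]
[ 0.0303 -0.0012  0.0008] [-0.21  0.03 -0.27]
```

View pics/side2.png

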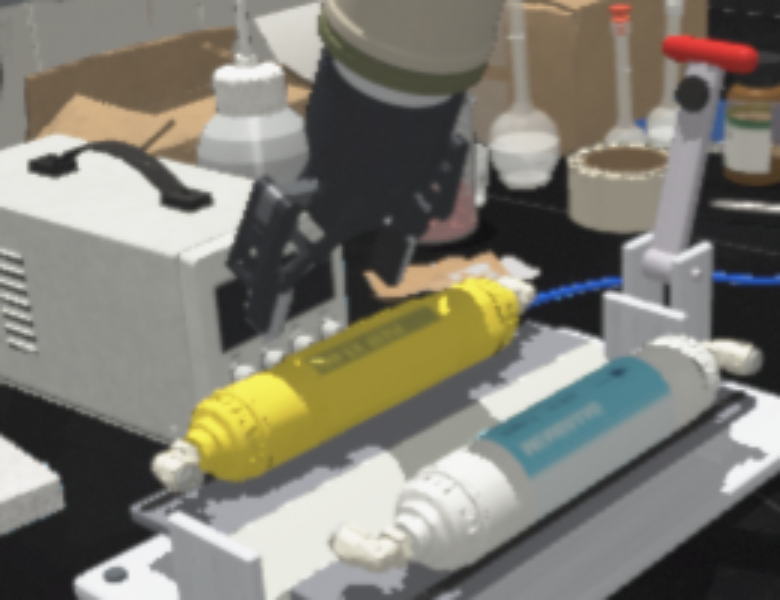

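step_arm --increments '[{"rot": [0,0,0],"delta_pos": [0.01,0,0],"gripper": 0},{"rot": [0,0,0],"delta_pos": [0.01,0,0],"gripper": 0},{"rot": [0,0,0],"delta_pos": [0.01,0,0],"gripper": 0},{"rot": [0,0,0],"delta_pos": [0,0,0],"gripper": 0}]'

```text
time: 4.45
position: [0.6711, 0.1737, 0.1386]
eef_rot: [0.842, -0.054, -0.536, -0.033]
force: [-0.4, -1.0, -0.8]
gripper_width: 0.0856
```

step_arm --increments '[{"rot": [0,0,0],"delta_pos": [-0.0017,0,0.0036],"gripper": 0},{"rot": [0,0,0],"delta_pos": [-0.0017,0,0.0036],"gripper": 0},{"rot": [0,0,0],"delta_pos": [-0.0017,0,0.0036],"gripper": 0},{"rot": [0,0,0],"delta_pos": [-0.0017,0,0.0036],"gripper": 0},{"rot": [0,0,0],"delta_pos": [-0.0017,0,0.0036],"gripper": 0}]'

```text
time: 4.95
position: [0.6547, 0.1764, 0.145]
eef_rot: [0.845, -0.053, -0.532, -0.033]
force: [6.5, -5.9, 11.9]
gripper_width: 0.0856
```

Run:
```python
from h import *
s=robot.observe(); print(s['time'],w2c(s['position']).round(4),np.round(s['force'],2))
p,d=robot.read_camera("side"); cv2.imwrite(f"pics/side3.png",cv2.resize(p[80:280,140:400],None,fx=3,fy=3)[:,:,::-1])
```

```text
4.95 [ 0.0752 -0.      0.145 ] [ 6.49 -5.89 11.88]
```

View pics/side3.png

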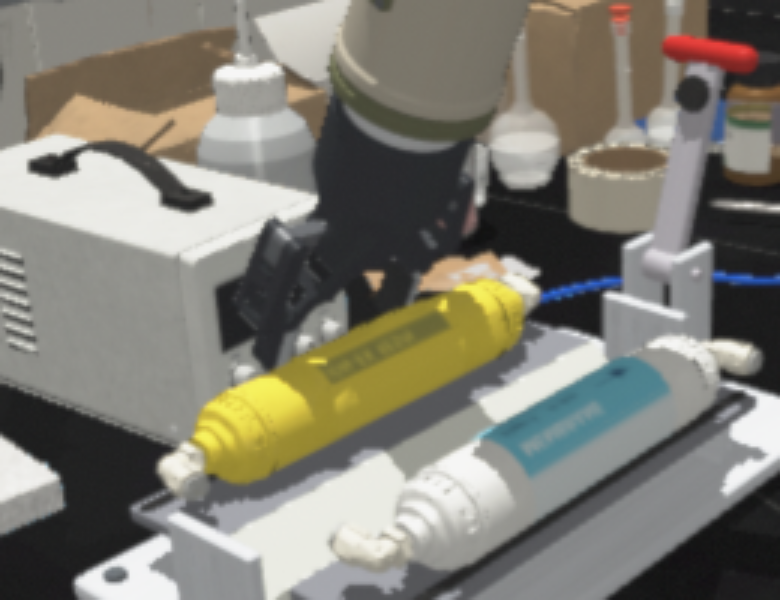

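Contact is made, but the force is about 12 N up against 6 N back. The tilted finger is wedging the cartridge by friction instead of rolling it. I'll check where the cartridge sits, then swing the fingers round its axis to vertical so the push is at axis height.

```bash
cat >> h.py <<'E'
def seq(poses,y=0.0,steps=None,s=None,start=None):
    """poses: list of (x,z,tilt) cradle mm/deg commanded; prints tool increments per row"""
    (x,z,t)=poses[0]; P=c2w([x/1e3,y,z/1e3]); R=goal_rot(t,-1)
    for (x,z,t) in poses[1:]:
        P2=c2w([x/1e3,y,z/1e3]); R2=goal_rot(t,-1)
        print("rot",np.degrees(Ro.from_matrix(R.T@R2).as_rotvec()).round(2),"dp",(R.T@(P2-P)).round(4)); P,R=P2,R2
E
python3 - <<'E'
from h import *
p,d=robot.read_camera("top"); cv2.imwrite("pics/top3.png",cv2.resize(p[90:290,160:480],None,fx=2.5,fy=2.5)[:,:,::-1])
p,d=robot.read_camera("side")
p0=np.load("side0.npz")['p']
for q in(p0,p):
    m=mask(q,(22,120,60),(35,255,255)); m[:160]=0;m[255:]=0;m[:,:190]=0;m[:,330:]=0
    m=big(m)[0]; print([(u,np.nonzero(m[:,u])[0].max()) for u in (215,240,260,280,300)])
s=robot.observe(); print(s['time'],w2c(s['position']).round(4),np.round(s['force'],2))
seq([(72,138.5,25),(78.5,136.5,20),(85,134.5,15),(91.5,132,10),(98,129.5,5),(104,128,0)])
E
```

```text
[(215, np.int64(239)), (240, np.int64(230)), (260, np.int64(220)), (280, np.int64(209)), (300, np.int64(199))]
[(215, np.int64(239)), (240, np.int64(232)), (260, np.int64(221)), (280, np.int64(211)), (300, np.int64(201))]
5.1 [7.510e-02 1.000e-04 1.451e-01] [ 5.53 -4.59  8.45]
rot [ 0. -5. -0.] dp [ 0.0046 -0.     -0.005 ]
rot [-0. -5.  0.] dp [ 0.0041  0.     -0.0054]
rot [-0. -5.  0.] dp [ 0.0041  0.     -0.0056]
rot [-0. -5.  0.] dp [ 0.0036 -0.     -0.006 ]
rot [ 0. -5. -0.] dp [ 0.002   0.     -0.0058]
```

View pics/top3.png

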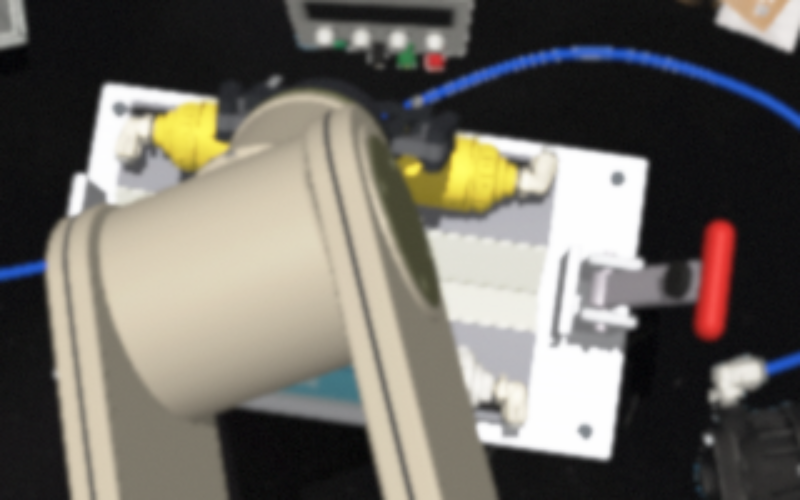

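The picture shows the yellow cartridge shifted about 5 mm toward the vee and still parallel, with the fingers at (245,105) and (430,130). I'll rotate to vertical around it.

step_arm --increments '[{"rot": [0,-5,0],"delta_pos": [0.0046,0,-0.005],"gripper": 0},{"rot": [0,-5,0],"delta_pos": [0.0041,0,-0.0054],"gripper": 0},{"rot": [0,-5,0],"delta_pos": [0.0041,0,-0.0056],"gripper": 0},{"rot": [0,-5,0],"delta_pos": [0.0036,0,-0.006],"gripper": 0},{"rot": [0,-5,0],"delta_pos": [0.002,0,-0.0058],"gripper": 0},{"rot": [0,0,0],"delta_pos": [0,0,0],"gripper": 0}]'

```text
time: 5.7
position: [0.6847, 0.1718, 0.1297]
eef_rot: [0.706, -0.045, -0.705, -0.044]
force: [1.6, 0.2, 0.8]
gripper_width: 0.0854
```

Run:
```python
from h import *
s=robot.observe(); print(s['time'],w2c(s['position']).round(4),np.round(s['force'],2)); print((Rc.T@Ro.from_quat(s['eef_rot']).as_matrix()).round(3))
p,d=robot.read_camera("side"); cv2.imwrite("pics/side4.png",cv2.resize(p[80:280,140:400],None,fx=3,fy=3)[:,:,::-1])
m=mask(p,(22,120,60),(35,255,255)); m[:160]=0;m[255:]=0;m[:,:190]=0;m[:,330:]=0
m=big(m)[0]; print([(u,np.nonzero(m[:,u])[0].max()) for u in (215,240,260,280,300)])
```

```text
5.7 [ 0.1056 -0.001   0.1297] [1.62 0.16 0.82]
[[ 0.001 -0.006 -1.   ]
 [-0.001 -1.     0.006]
 [-1.     0.001 -0.001]]
[(215, np.int64(239)), (240, np.int64(230)), (260, np.int64(220)), (280, np.int64(210)), (300, np.int64(199))]
```

View pics/side4.png

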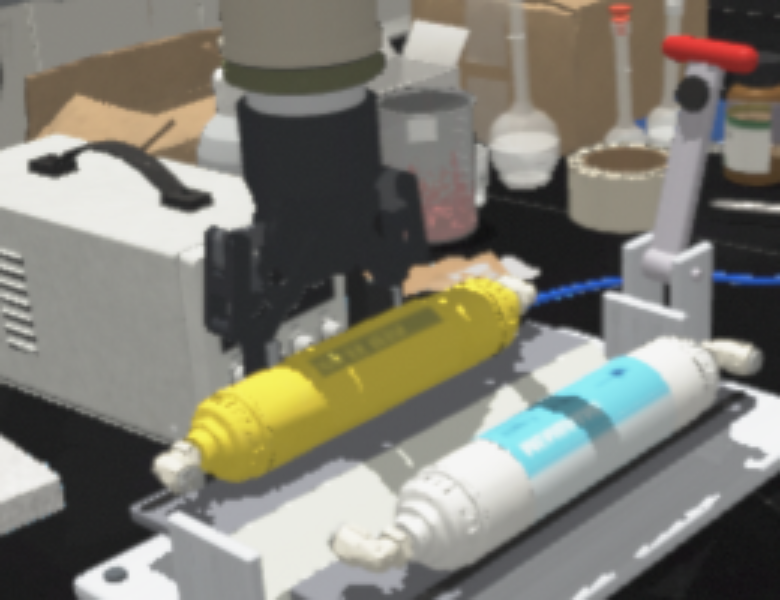

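The tool is now vertical, with the cartridge back on its kerb and the fingers touching its side. I'll push slowly along tool z with a little upward drift.

step_arm --increments '[{"rot": [0,0,0],"delta_pos": [-0.001,0,0.003],"gripper": 0},{"rot": [0,0,0],"delta_pos": [-0.001,0,0.003],"gripper": 0},{"rot": [0,0,0],"delta_pos": [-0.001,0,0.003],"gripper": 0},{"rot": [0,0,0],"delta_pos": [-0.001,0,0.003],"gripper": 0},{"rot": [0,0,0],"delta_pos": [-0.001,0,0.003],"gripper": 0}]'

```text
time: 6.25
position: [0.6684, 0.1747, 0.1359]
eef_rot: [0.707, -0.045, -0.704, -0.044]
force: [1.1, -0.8, -0.0]
gripper_width: 0.0852
```

Run:
```python
from h import *
s=robot.observe(); print(s['time'],w2c(s['position']).round(4),np.round(s['force'],2))
p,d=robot.read_camera("side"); cv2.imwrite("pics/side5.png",cv2.resize(p[80:280,140:400],None,fx=3,fy=3)[:,:,::-1])
m=mask(p,(22,120,60),(35,255,255)); m[:160]=0;m[255:]=0;m[:,:190]=0;m[:,330:]=0
m=big(m)[0]; print([(u,np.nonzero(m[:,u])[0].max()) for u in (215,240,260,280,300)])
```

```text
6.25 [ 8.900e-02 -1.000e-04  1.359e-01] [ 1.11 -0.75 -0.01]
[(215, np.int64(239)), (240, np.int64(237)), (260, np.int64(227)), (280, np.int64(217)), (300, np.int64(205))]
```

View pics/side5.png

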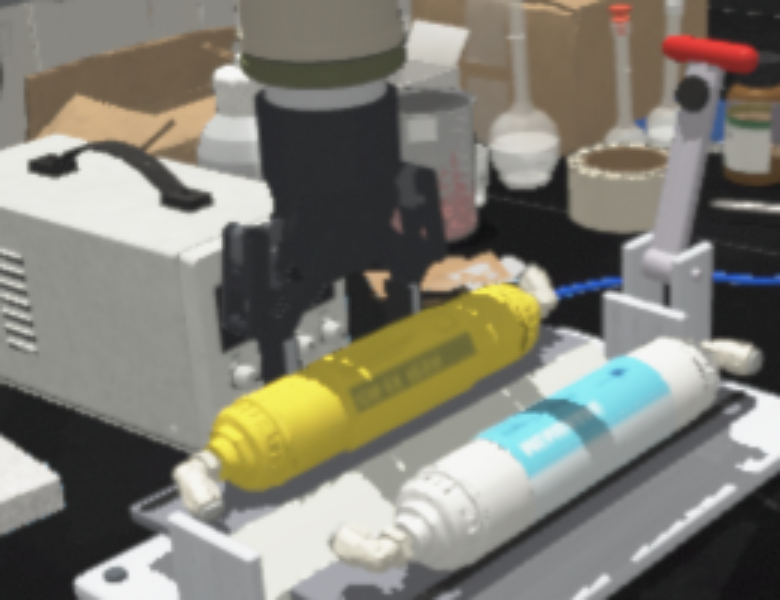

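The cartridge is now rolling freely at about 1 N, has moved about 16 mm, and is still parallel. I'll continue to the lip.

step_arm --increments '[{"rot": [0,0,0],"delta_pos": [0,0,0.0035],"gripper": 0},{"rot": [0,0,0],"delta_pos": [0,0,0.0035],"gripper": 0},{"rot": [0,0,0],"delta_pos": [0,0,0.0035],"gripper": 0},{"rot": [0,0,0],"delta_pos": [0,0,0.0035],"gripper": 0},{"rot": [0,0,0],"delta_pos": [0,0,0.0035],"gripper": 0},{"rot": [0,0,0],"delta_pos": [0,0,0.0035],"gripper": 0},{"rot": [0,0,0],"delta_pos": [0,0,0.003],"gripper": 0}]'

```text
time: 7.0
position: [0.6447, 0.1775, 0.1352]
eef_rot: [0.707, -0.045, -0.705, -0.044]
force: [1.4, -0.8, 0.5]
gripper_width: 0.085
```

Run:
```python
from h import *
s=robot.observe(); print(s['time'],w2c(s['position']).round(4),np.round(s['force'],2))
p,d=robot.read_camera("side"); cv2.imwrite("pics/side6.png",cv2.resize(p[80:280,140:400],None,fx=3,fy=3)[:,:,::-1])
```

```text
7.0 [ 0.0652 -0.0002  0.1352] [ 1.43 -0.81  0.55]
```

View pics/side6.png

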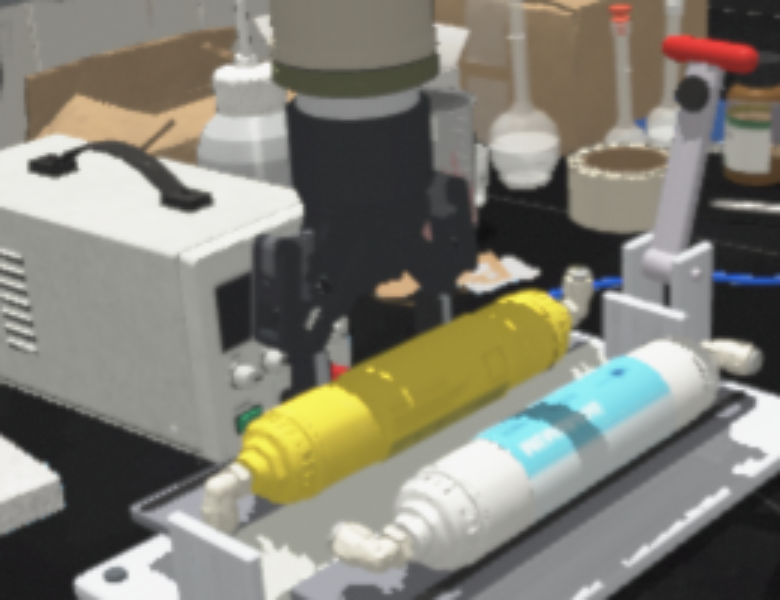

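step_arm --increments '[{"rot": [0,0,0],"delta_pos": [0,0,0.002],"gripper": 0},{"rot": [0,0,0],"delta_pos": [0,0,0.002],"gripper": 0},{"rot": [0,0,0],"delta_pos": [0,0,0.002],"gripper": 0},{"rot": [0,0,0],"delta_pos": [0,0,0],"gripper": 0}]'

```text
time: 7.45
position: [0.6387, 0.1782, 0.1351]
eef_rot: [0.707, -0.045, -0.705, -0.044]
force: [0.2, 0.1, -0.0]
gripper_width: 0.0851
```

Run:
```python
from h import *
s=robot.observe(); print(s['time'],w2c(s['position']).round(4),np.round(s['force'],2))
p,d=robot.read_camera("side"); cv2.imwrite("pics/side7.png",cv2.resize(p[80:280,140:400],None,fx=3,fy=3)[:,:,::-1])
```

```text
7.45 [ 5.920e-02 -1.000e-04  1.351e-01] [ 0.17  0.07 -0.03]
```

View pics/side7.png

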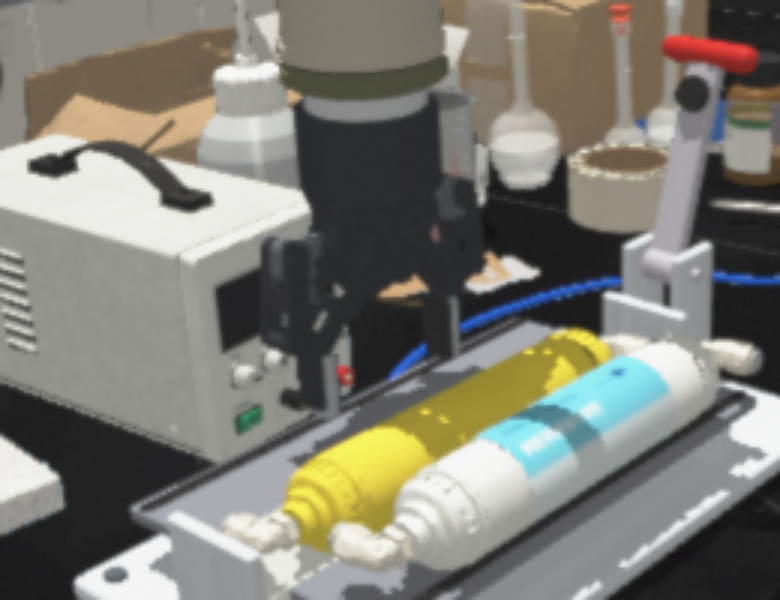

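The yellow cartridge has dropped into the vee and the contact force is zero. I'll lift away, look, and then go behind the red bar with the fingers shut.

step_arm --increments '[{"rot": [0,0,0],"delta_pos": [-0.015,0,0],"gripper": 0},{"rot": [0,0,0],"delta_pos": [-0.03,0,0],"gripper": 0},{"rot": [0,0,0],"delta_pos": [-0.045,0,0],"gripper": 0},{"rot": [0,0,0],"delta_pos": [-0.045,0,0],"gripper": 0},{"rot": [0,0,0],"delta_pos": [-0.045,0,0],"gripper": 255},{"rot": [0,0,0],"delta_pos": [-0.045,0,0],"gripper": 255},{"rot": [0,0,0],"delta_pos": [-0.04,0,0],"gripper": 255},{"rot": [0,0,0],"delta_pos": [0,0.04,0.01],"gripper": 255},{"rot": [0,0,0],"delta_pos": [0,0.04,0.01],"gripper": 255},{"rot": [0,0,0],"delta_pos": [0,0.04,0.01],"gripper": 255}]'

```text
time: 8.5
position: [0.5929, 0.0624, 0.4022]
eef_rot: [0.708, -0.045, -0.704, -0.044]
force: [-0.5, -0.7, 0.1]
gripper_width: 0.0002
```

step_arm --increments '[{"rot": [0,0,0],"delta_pos": [0,0.04,0.01],"gripper": 255},{"rot": [0,0,0],"delta_pos": [0,0.04,0.01],"gripper": 255},{"rot": [0,0,0],"delta_pos": [0,0.04,0.009],"gripper": 255},{"rot": [0,0,0],"delta_pos": [0,0.04,0],"gripper": 255},{"rot": [0,0,0],"delta_pos": [0,0,0],"gripper": 255},{"rot": [0,0,0],"delta_pos": [0,0,0],"gripper": 255}]'

```text
time: 9.1
position: [0.5445, -0.0926, 0.4017]
eef_rot: [0.707, -0.046, -0.704, -0.045]
force: [0.6, -0.8, 0.3]
gripper_width: 0.0005
```

Run:
```python
from h import *
s=robot.observe(); print(s['time'],w2c(s['position']).round(4),np.round(s['force'],2),s['gripper_width'])
dp,rv=rel(goal_rot(0,-1),c2w([0,-.275,.282])); print(dp.round(4),rv.round(2))
for n in("top","side"):
    p,d=robot.read_camera(n); cv2.imwrite(f"pics/{n}8.png",p[:,:,::-1])
    m=mask(p,(22,120,60),(35,255,255))
    if n=="top":m[:130]=0;m[240:]=0;m[:,:190]=0;m[:,400:]=0
    else: m[:160]=0;m[290:]=0;m[:,190]=0;m[:,:190]=0;m[:,345:]=0
    P,_=pts(n,d,big(m)[0]); Q=(P-O)@Rc; Q=Q[Q[:,2]>.06]; print(n,np.percentile(Q,[1,50,99],axis=0).round(4).tolist())
```

```text
9.1 [-0.0018 -0.2803  0.4017] [ 0.58 -0.8   0.27] 0.000532060782287029
[ 0.1197 -0.0055 -0.0012] [-0.42 -0.26 -0.06]
top [[-0.0237, -0.1115, 0.0696], [-0.0026, 0.0009, 0.0844], [0.0216, 0.1167, 0.0905]]
side [[-0.0254, -0.0983, 0.0627], [-0.0129, 0.0456, 0.0845], [0.012, 0.122, 0.0904]]
```

View pics/side8.png

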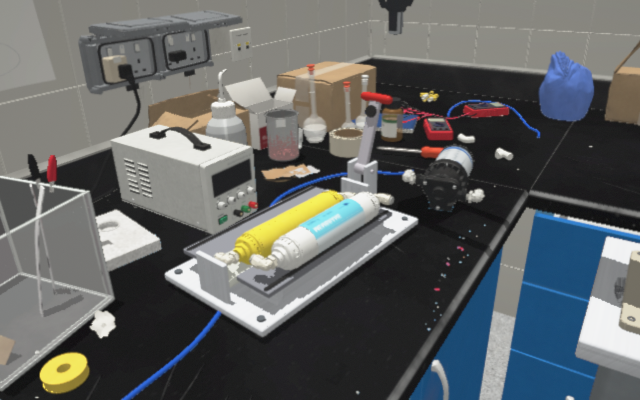

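View pics/top8.png

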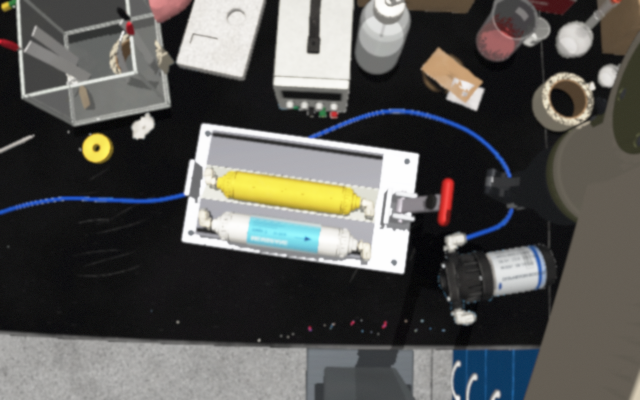

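The yellow cartridge is seated: its crest is at z 90 mm (65+25), at x≈0, y≈0. The white one has not moved. The shut fingers are behind the bar, so I'll lower and push along +y.

step_arm --increments '[{"rot": [0,0,0],"delta_pos": [0.03,0,0],"gripper": 255},{"rot": [0,0,0],"delta_pos": [0.03,0,0],"gripper": 255},{"rot": [0,0,0],"delta_pos": [0.03,0,0],"gripper": 255},{"rot": [0,0,0],"delta_pos": [0.03,0,0],"gripper": 255},{"rot": [0,0,0],"delta_pos": [0,0,0],"gripper": 255}]'

```text
time: 9.7
position: [0.543, -0.0899, 0.2755]
eef_rot: [-0.704, 0.043, 0.708, 0.044]
force: [-0.8, 0.6, -1.3]
gripper_width: 0.0002
```

step_arm --increments '[{"rot": [0,0,0],"delta_pos": [0,-0.008,0],"gripper": 255},{"rot": [0,0,0],"delta_pos": [0,-0.008,0],"gripper": 255},{"rot": [0,0,0],"delta_pos": [0,-0.006,0],"gripper": 255},{"rot": [0,0,0],"delta_pos": [0,-0.006,0],"gripper": 255},{"rot": [0,0,0],"delta_pos": [0,-0.006,0],"gripper": 255},{"rot": [0,0,0],"delta_pos": [0,-0.006,0],"gripper": 255}]'

```text
time: 10.3
position: [0.5503, -0.052, 0.2809]
eef_rot: [0.707, -0.045, -0.704, -0.044]
force: [-0.1, -1.2, 1.9]
gripper_width: -0.0
```

Run:
```python
from h import *
s=robot.observe(); print(s['time'],w2c(s['position']).round(4),np.round(s['force'],2),s['gripper_width'])
p,d=robot.read_camera("side"); cv2.imwrite("pics/side9.png",cv2.resize(p[0:240,240:500],None,fx=2.5,fy=2.5)[:,:,::-1])
```

```text
10.3 [-0.001  -0.2393  0.2809] [-0.09 -1.24  1.87] -1.3845856373992775e-05
```

View pics/side9.png

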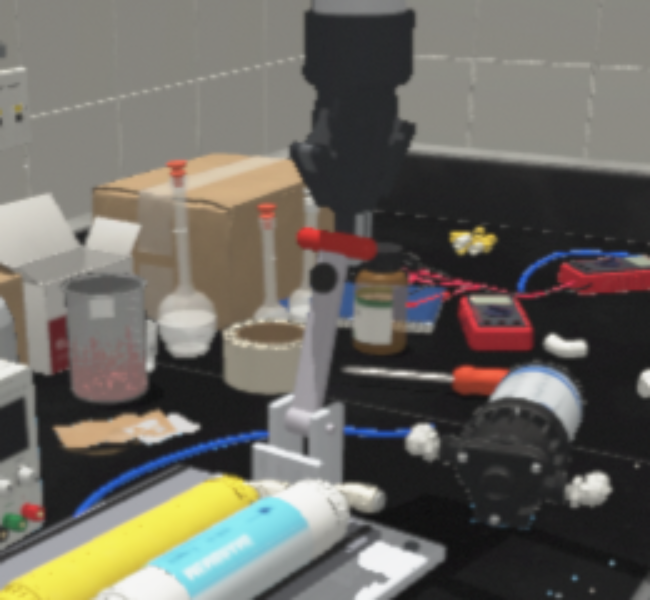

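The bar at (335,243) is on the fingers and the arm is moving toward upright at about 1–2 N. I'll keep pushing past upright.

step_arm --increments '[{"rot": [0,0,0],"delta_pos": [0,-0.005,0],"gripper": 255},{"rot": [0,0,0],"delta_pos": [0,-0.005,0],"gripper": 255},{"rot": [0,0,0],"delta_pos": [0,-0.005,0],"gripper": 255},{"rot": [0,0,0],"delta_pos": [0,-0.005,0],"gripper": 255},{"rot": [0,0,0],"delta_pos": [0,-0.005,0],"gripper": 255},{"rot": [0,0,0],"delta_pos": [0,-0.005,0],"gripper": 255},{"rot": [0,0,0],"delta_pos": [0,-0.005,0],"gripper": 255}]'

```text
time: 11.05
position: [0.5544, -0.0171, 0.2802]
eef_rot: [0.707, -0.045, -0.705, -0.044]
force: [0.8, -0.4, 0.2]
gripper_width: 0.0001
```

Run:
```python
from h import *
s=robot.observe(); print(s['time'],w2c(s['position']).round(4),np.round(s['force'],2),s['gripper_width'])
p,d=robot.read_camera("side"); cv2.imwrite("pics/side10.png",cv2.resize(p[0:240,240:500],None,fx=2.5,fy=2.5)[:,:,::-1])
```

```text
11.05 [-0.001  -0.2042  0.2802] [ 0.82 -0.39  0.23] 5.640683720318203e-05
```

View pics/side10.png

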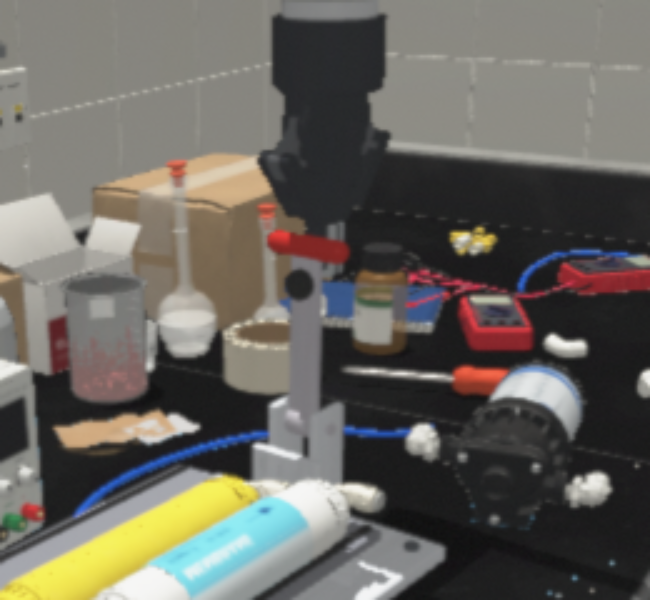

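step_arm --increments '[{"rot": [0,0,0],"delta_pos": [0,-0.005,0],"gripper": 255},{"rot": [0,0,0],"delta_pos": [0,-0.005,0],"gripper": 255},{"rot": [0,0,0],"delta_pos": [0,-0.005,0],"gripper": 255},{"rot": [0,0,0],"delta_pos": [0,0,0],"gripper": 255},{"rot": [0,0,0],"delta_pos": [0,0,0],"gripper": 255},{"rot": [0,0,0],"delta_pos": [0,0,0],"gripper": 255}]'

```text
time: 11.7
position: [0.5563, -0.0028, 0.2803]
eef_rot: [0.707, -0.045, -0.705, -0.044]
force: [-1.1, 0.2, 0.5]
gripper_width: 0.0003
```

Run:
```python
from h import *
s=robot.observe(); print(s['time'],w2c(s['position']).round(4),np.round(s['force'],2),s['gripper_width'])
p,d=robot.read_camera("side"); cv2.imwrite("pics/side11.png",cv2.resize(p[0:240,240:500],None,fx=2.5,fy=2.5)[:,:,::-1])
```

```text
11.7 [-0.0009 -0.1898  0.2803] [-1.06  0.16  0.5 ] 0.0003194280767588672
```

View pics/side11.png

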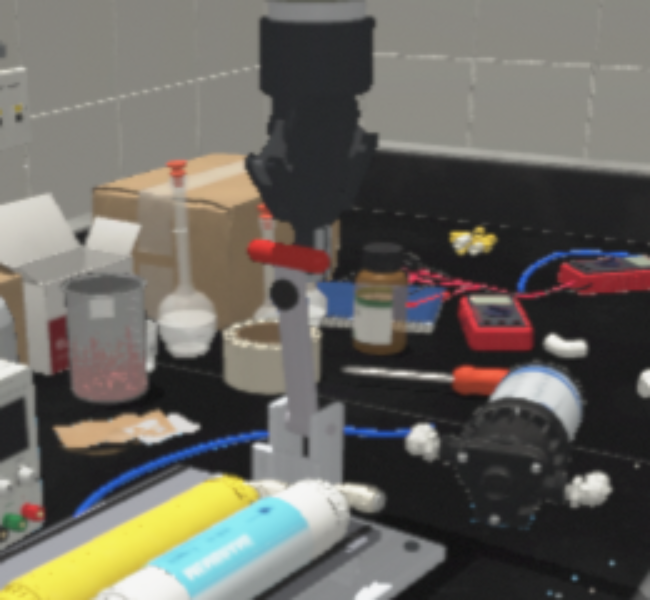

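The arm is past upright and sinking by itself, with the bar at (288,257). I'll back off and up, and let it settle.

step_arm --increments '[{"rot": [0,0,0],"delta_pos": [0,0.02,0],"gripper": 255},{"rot": [0,0,0],"delta_pos": [-0.02,0.03,0],"gripper": 255},{"rot": [0,0,0],"delta_pos": [-0.03,0.03,0],"gripper": 255},{"rot": [0,0,0],"delta_pos": [-0.03,0.03,0],"gripper": 255},{"rot": [0,0,0],"delta_pos": [-0.03,0.02,0],"gripper": 255},{"rot": [0,0,0],"delta_pos": [0,0,0],"gripper": 255},{"rot": [0,0,0],"delta_pos": [0,0,0],"gripper": 255},{"rot": [0,0,0],"delta_pos": [0,0,0],"gripper": 255},{"rot": [0,0,0],"delta_pos": [0,0,0],"gripper": 255},{"rot": [0,0,0],"delta_pos": [0,0,0],"gripper": 255}]'

```text
time: 12.75
position: [0.5395, -0.1308, 0.3892]
eef_rot: [0.706, -0.044, -0.705, -0.044]
force: [0.4, 0.0, 0.1]
gripper_width: 0.0
```

step_arm --increments '[{"rot": [0,0,0],"delta_pos": [0,0,0],"gripper": 255},{"rot": [0,0,0],"delta_pos": [0,0,0],"gripper": 255},{"rot": [0,0,0],"delta_pos": [0,0,0],"gripper": 255},{"rot": [0,0,0],"delta_pos": [0,0,0],"gripper": 255},{"rot": [0,0,0],"delta_pos": [0,0,0],"gripper": 255},{"rot": [0,0,0],"delta_pos": [0,0,0],"gripper": 255},{"rot": [0,0,0],"delta_pos": [0,0,0],"gripper": 255},{"rot": [0,0,0],"delta_pos": [0,0,0],"gripper": 255},{"rot": [0,0,0],"delta_pos": [0,0,0],"gripper": 255},{"rot": [0,0,0],"delta_pos": [0,0,0],"gripper": 255}]'

```text
time: 13.75
position: [0.5397, -0.1315, 0.3905]
eef_rot: [0.707, -0.045, -0.705, -0.044]
force: [0.5, 0.6, -0.2]
gripper_width: 0.0002
```

step_arm --increments '[{"rot": [0,0,0],"delta_pos": [0,0,0],"gripper": 255},{"rot": [0,0,0],"delta_pos": [0,0,0],"gripper": 255},{"rot": [0,0,0],"delta_pos": [0,0,0],"gripper": 255},{"rot": [0,0,0],"delta_pos": [0,0,0],"gripper": 255},{"rot": [0,0,0],"delta_pos": [0,0,0],"gripper": 255},{"rot": [0,0,0],"delta_pos": [0,0,0],"gripper": 255},{"rot": [0,0,0],"delta_pos": [0,0,0],"gripper": 255},{"rot": [0,0,0],"delta_pos": [0,0,0],"gripper": 255},{"rot": [0,0,0],"delta_pos": [0,0,0],"gripper": 255},{"rot": [0,0,0],"delta_pos": [0,0,0],"gripper": 255}]'

```text
time: 14.75
position: [0.5397, -0.1315, 0.3904]
eef_rot: [0.707, -0.045, -0.705, -0.044]
force: [0.3, 0.1, 0.2]
gripper_width: 0.0
```

Run:
```python
from h import *
s=robot.observe(); print(s['time'],w2c(s['position']).round(4),np.round(s['force'],2))
for n in("top","side"):
    p,d=robot.read_camera(n); q=p[90:290,160:480] if n=="top" else p[120:320,150:430]
    cv2.imwrite(f"pics/{n}12.png",cv2.resize(q,None,fx=2.5,fy=2.5)[:,:,::-1])
    r=(mask(p,(0,150,60),(6,255,255))|mask(p,(172,150,60),(180,255,255))); k=np.zeros_like(r)
    if n=="top": k[150:250,330:420]=1
    else: k[150:230,280:400]=1
    m=r&k
    if m.any():
        m,_,c=big(m); P,_=pts(n,d,m); print(n,"bar",c,((np.median(P,0)-O)@Rc).round(4), w2c(plane(n,c,.105)[0]).round(4))
    m=mask(p,(22,120,60),(35,255,255))
    if n=="top":m[:130]=0;m[240:]=0;m[:,:190]=0;m[:,400:]=0
    else: m[:160]=0;m[290:]=0;m[:,:190]=0;m[:,345:]=0
    P,_=pts(n,d,big(m)[0]); Q=(P-O)@Rc; Q=Q[Q[:,2]>.06]; print(n,np.percentile(Q,[1,50,99],axis=0).round(4).tolist())
```

```text
14.75 [-0.0019 -0.3196  0.3904] [0.27 0.08 0.18]
top [[-0.0237, -0.0431, 0.0695], [-0.0026, 0.0325, 0.0847], [0.0219, 0.1182, 0.0907]]
side bar [314.76691729 191.27819549] [-0.0042 -0.0486  0.1064] [-0.0032 -0.0511  0.105 ]
side [[-0.0256, -0.0976, 0.0627], [-0.0135, 0.0519, 0.0839], [0.0123, 0.1219, 0.0904]]
```

View pics/side12.png

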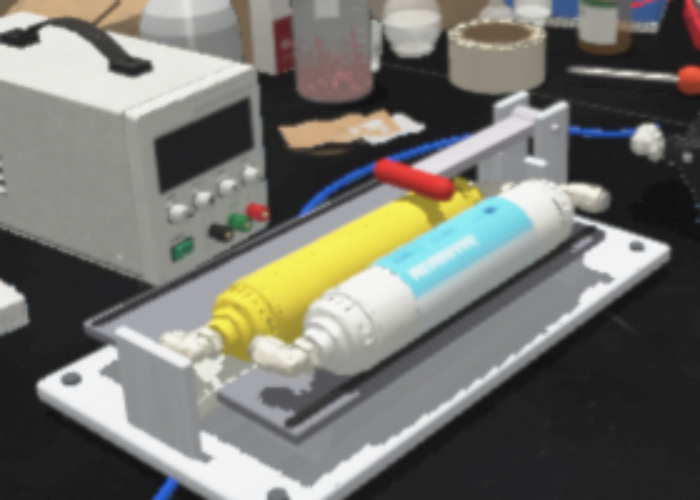

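View pics/top12.png

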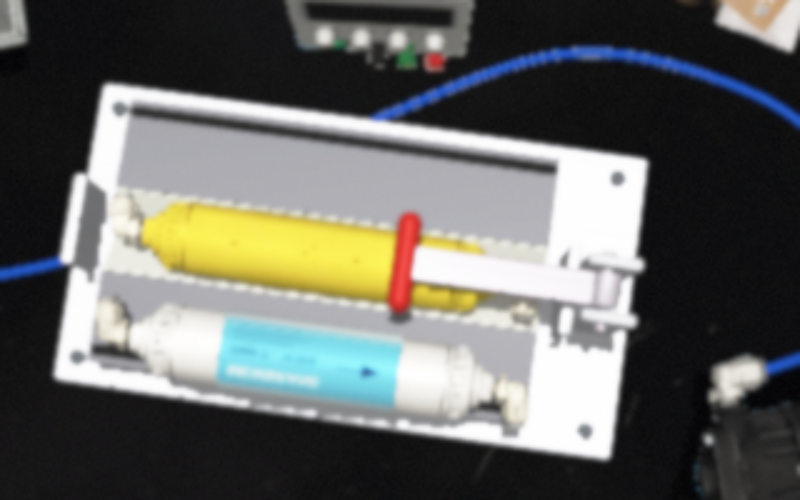

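The side picture shows the bar at (415,180) in the crop, which is about y −50 mm, with its visible surface at z≈106 mm. A level arm would put the bar's centre at −55 and 102 mm, so it is level and the pad is on the yellow cartridge. Robot is clear, so I'll hand the job in.

```bash
python3 -c "
from station import robot
print(robot.finish_job()); print(robot.observe()['time'])"
```

```text
the job is handed in; nothing more can be done
None
the job is handed in; nothing more can be done
```

The yellow cartridge is seated in the vee with the hold-down pad resting on it, and the white one is still on its ledge. I handed the job in at about 15 s of the 40 s allowed, with the robot clear; `finish_job()` gives no verdict.

**What I did:** I rolled the yellow cartridge off its ledge with both open fingers against its outer side, at about 1–2 N, and it dropped into the vee by itself. Only after checking it had settled did I push the red bar past upright with the shut fingers and back away while the arm sank.

**Mishap:** My first push used a tilted tool and wedged on the cartridge by friction. The force reached about 14 N and the cartridge moved about 5 mm before rolling back to its kerb. I swung the tool upright around the cartridge, and the second push went smoothly.

**Last checks:**
- **Yellow cartridge:** crest at z 90 mm (expected 65 + 25), within about 3 mm of the vee's middle, and unchanged after clamping.
- **Hold-down arm:** bar at y about −50 mm with its visible surface at z about 106 mm. A level arm would put the bar's centre at −55 and 102 mm, so this fits within measuring error.
- **White cartridge:** judged by eye in the final pictures to be unmoved; I did not measure it again.
- **Missing reading:** the top camera gave no position for the lowered bar, so its position rests on the side camera. The top picture does show it lying across the yellow cartridge.

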